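Load the dot target into the camera station and index it to the camera

TASK

Set up the camera station for its calibration: take the white dot target, the flat card with the blue grip, out of the rack and slide it edgewise down into the slot of the index table until it is fully home, with the table still at its loading stop, where the slot runs towards the camera. Then swing the table by its black knob a quarter turn anticlockwise (seen from above) until it clicks into the camera stop, so that the target faces the lens, and let go. Leave the other two cards standing in the rack and do not bump the camera or knock the other things about.

Things in the scene. Friction and masses are not known exactly. Their poses are not given: they have to be found in the camera images.
- dot_target: Stiff flat card, upright: white panel 110 wide (x) x 6 thick (y) x 80 high (z) mm, black dots on both faces alike; on its upper edge a blue grip bar 70 (x) x 18 (y) x 26 high, 84 to 110 mm over the lower edge (below it, 74 to 84 mm, an aluminium strip 96 x 10). Origin: middle of the lower edge. 150 g. Starts in any of the rack's three grooves; either way round will do
- grey_card: Same card in plain grey with a yellow grip; stays in the rack. Origin: middle of its lower edge, axes as for dot_target
- colour_card: Same card in black with coloured patches and a red grip; stays in the rack. Origin: middle of its lower edge, axes as for dot_target
- rack: Fixed card rack: plywood base 165 (x) x 200 (y) x 12 mm, two dark grooved rails at its x ends, 52 mm high over the bench. Three cards stand on the base at y = -60, 0, +60 mm, each in the rack's x-z plane, in grooves 9 mm wide, 40 mm deep. Origin: centre of the underside
- station: Fixed camera station: grey base plate 285 x 200 mm that carries the index table and the camera. Origin: under the table's axis at bench height. Its +x points from the table to the camera; the base reaches from x = -90 to +195 mm
- camera: Black camera with a round ring light (74 mm across) on an aluminium bracket, part of the station; origin as the station's, 16 mm higher. It takes up x = +88 to +186 mm, y = -37 to +37 mm of the station's frame and reaches 143 mm over the bench. Must not be bumped
- index_table (a joint): Turn of the index table about its vertical axis, rad: 0 at the loading stop (slot runs towards the camera), 1.571 at the camera stop (slot square to the camera); positive is anticlockwise from above. An over-centre spring under the table snaps it to the nearer stop and holds it there, with at most about 2 N at the knob
- slot_floor (a point): Middle of the slot's floor in the aluminium block on the table, 52 mm over the bench; turns with the table. The slot is 113 mm long along this frame's x, 8 mm wide along y, 28 mm deep, with a 4 mm bevel round its mouth. The block is 134 x 44 mm
- slot_mouth (a point): Middle of the slot's mouth, at the block's top, 80 mm over the bench; axes as slot_floor
- knob (a point): Point to grip on the black knob at the end of the table's arm: an upright revolving round handle of 21 mm diameter, from 58 to 102 mm over the bench, this point 82 mm over the bench; 112 mm from the table's axis, at +y of slot_floor. Axes as slot_floor
- tweezers: Steel tweezers lying on edge, 125 x 13 x 10 mm, bystander; origin at the underside's centre
- side_cutter: Side cutters with red handles, 121 x 46 x 12 mm, bystander; origin at the underside's centre
- plug_board_a: Small green circuit board, 32 x 50 x 15 mm, bystander; origin at the underside's centre
- flux_bottle: White bottle with a red needle cap, 34 mm across, 95 mm high, bystander; origin at the underside's centre
- screwdriver: Small screwdriver with a red handle, 155 x 20 x 20 mm, bystander; origin at the underside's centre
- masking_tape: Roll of masking tape, 86 mm across, 18 mm high, bystander; origin at the underside's centre
Not all that is in view belongs to the job. Leave any purple look-alike of the dot_target alone.

How it is judged:
By the outcome, as a careful person would: the job done as asked, in the order asked, and still so for the second after the job is handed in, with the robot touching nothing.
It also fails if it takes over 64 s, if anything falls off the work surface, if the arm or the gripper's body presses on something with over 40 N, if the wrist force passes 120 N, or if a joint passes its speed limit or range.

ROBOT

A 6-joint arm with a two-finger parallel gripper is mounted at the origin on a cart in front of the work surface, level with it; the furniture and walls round the work are solid. World frame = base frame: x ahead of the robot, y to its left, z up, the work surface at z = 0. Lengths are in m, angles in degrees, forces in N, time in s.
With the tool pointing down it reaches from about 0.375 to 0.9 m from the base axis. Payload 3.1 kg.
Tool frame: the origin (TCP) lies at the very end of the fingers, on their centre line; the grasp point (between the pads) lies 19 mm behind it; z points along the fingers, y is the line along which they close (so a half turn about z gives the same grasp; the last joint's range is limited). The gripper opens to 87 mm and grips with 3 to 60 N. Pads are 19 mm wide; open, the fingers measure 117 mm over their backs; the gripper's body (75 mm by 190 mm) begins 51 mm behind the grasp point.
Start: joints at [56.465, 30.224, 82.088, -0, 67.689, -10.227], TCP at [0.247, 0.574, 0.223] pointing down, gripper open.
Joint ranges: [-176.69, 176.69], [-43.24, 126.21], [12.49, 139.97], [-82, 262], [0, 151.66], [-163.58, 163.58]. Speed limits (degrees/s): [159.86, 159.86, 180, 180, 180, 180].

INTERFACE

Orientations are given as a 3x3 rotation matrix whose columns are the frame's x, y, z axes.
In Python, from rig import bot gives the robot as it stands.
- The arm moves only by the tool move_arm, never from a script. Its argument "increments" is a list of rows, each an object with "xyz": the shift along the tool's x, y, z in mm, a list of three; "roll": the turn about the tool's z in rad; "grip": the opening in per cent of the stroke, from 0 (shut) to 100 (fully open). A call has 1 to 5 rows; each row shifts and turns the commanded pose from where the row before left it, along the tool's axes as they then stand; what a row does not reach is not made up. A row lasts 1/12 s, in which the tool goes at most 41.7 mm and 7.16 degrees, less where a joint would pass 70% of its speed; a pose out of reach is approached as far as the arm can. A call is refused whole if a number of a shift passes 41.7 or a number of a turn 0.125, either way. A call with a gripper value outside its range is refused whole. The fingers move at their own pace and stop on an object; the grip force is fixed at half the most. Time passes only in rows, so rows that do not move let the fingers close. It gives the time, the measured TCP pose, the force, the opening and the grip force at its end, in the units of the state.
- bot.read_state(): the state, without advancing time (a new reading comes with each control period).
- bot.capture(name): name is "scene" or "top"; returns (picture, depth): 384x512x3 uint8, red, green, blue; 384x512 float32, m along the optical axis (not along the pixel's ray), 0 where there is no reading.
- bot.camera_model(name): a dict with "intrinsics" (3x3 intrinsics, pixels), "D" ([k1, k2, p1, p2, k3] as OpenCV has them; the pictures are not rectified), "rvec" (rotation vector, rad) and "tvec" (3), from world to camera coordinates, as OpenCV has them. Camera axes: x right, y down, z forward; pixel columns grow to the right and rows downward; lengths in m; the calibration is good to about 2 mm. A picture is of the moment at which its call begins. camera_model takes no time and is no camera call.
- bot.hand_in(): hands the job in; it is judged then, once.
Trained networks look in the newest picture that a camera, given by its name, has taken for a name from the list of things; names that differ only in an ending like _2 or _b are one class to them, and where a whole thing is asked for, a point or a joint stands for the part that bears it (a point fixed in the world has none). Each returns a list of dicts, best first, with "conf" (0 to 1); they miss things now and then, are a little off and sometimes report something else, mostly with a low value. They report only what shows in the picture. A call takes as long as a camera call. They do not tell look-alikes from the thing itself.
- bot.spot_in(label, camera): "at" ([x, y, z] in m, in the coordinates of the camera as it stood for that picture, good to about 4 mm: the middle of the surface that is visible of it).
- bot.trace(label, camera): "mask" (384x512 bool, what is visible of it).
The state is a dict: "time_s": time; "joint_positions": joint angles; "qvel": joint speeds; "tau": joint torques, N m; "position": TCP position; "tcp_rot": TCP orientation; "force": force on the tool from outside, world axes, zero at the start; "moment": the same for the moment, N m; "opening": opening from 0.0 (shut) to 1.0 (fully open); "grasp_force": force on a finger pad.
Only numpy, scipy, OpenCV 4.12 (cv2) and the standard library are available. Lean on these libraries where they do the work, as an engineer would, in place of code of your own. Each camera call takes 0.05 s, during which the arm holds its last target. There are 200 camera calls.

## Working session

There is one attempt and no reset: what is moved stays moved. The work goes in short steps, Python scripts to look and compute and a tool call to move; the robot and the scene stay as the last step left them, time stands still between calls to the robot, and variables do not carry over. Pictures are saved under pics/ and viewed, at most 10 in all, crops included, and the job is handed in when it is done.

Besides the shell and the picture viewer there is one more tool, called as name(argument=value, ...), one argument or row to a line, values as JSON. move_arm: Moves the arm, as the interface text tells. Its arguments: {"type":"object","properties":{"increments":{"type":"array"}},"required":["increments"]}

```bash
mkdir -p pics; cat > h.py <<'E'
import numpy as np, cv2
from rig import bot
def cap(n,f=None):
    im,d=bot.capture(n)
    if f: cv2.imwrite('pics/'+f,im[:,:,::-1])
    return im,d
def cm(n):
    m=bot.camera_model(n);R=cv2.Rodrigues(np.array(m['rvec'],float))[0];return np.array(m['intrinsics']),np.array(m['D'],float),R,np.array(m['tvec'],float).ravel()
def c2w(n,p):
    K,D,R,t=cm(n);return (np.atleast_2d(p)-t)@R
def cloud(n,d):
    K,D,R,t=cm(n);h,w=d.shape
    u,v=np.meshgrid(np.arange(w),np.arange(h))
    q=cv2.undistortPoints(np.stack([u,v],-1).reshape(-1,1,2).astype(float),K,D).reshape(h,w,2)
    P=np.dstack([q*d[...,None],d])
    return (P-t)@R
def proj(n,P):
    m=bot.camera_model(n);K,D,R,t=cm(n)
    return cv2.projectPoints(np.atleast_2d(np.array(P,float)),np.array(m['rvec'],float),t,K,D)[0].reshape(-1,2)
E
python3 - <<'E'
from h import *
np.set_printoptions(precision=3,suppress=True)
s=bot.read_state();print(s['time_s'],s['position'],s['tcp_rot'])
for n in('scene','top'):
    im,d=cap(n,n+'0.png'); np.save(n+'0.npy',d)
    K,D,R,t=cm(n);print(n,-R.T@t)
    for l in('dot_target','grey_card','colour_card','rack','station','camera','index_table','knob','slot_mouth'):
        for r in bot.spot_in(l,n)[:3]: 
            w=c2w(n,r['at']);print(n,l,round(r['conf'],2),w[0],proj(n,w)[0])
E
```

```text
0.0 [0.247 0.573 0.222] [[-0.918  0.396 -0.001]
 [ 0.396  0.918 -0.002]
 [ 0.    -0.002 -1.   ]]
scene [-0.097 -0.641  1.17 ]
scene dot_target 0.79 [0.527 0.597 0.06 ] [167.917 134.381]
scene dot_target 0.75 [0.469 0.337 0.088] [194.131 169.711]
scene dot_target 0.65 [0.653 0.283 0.061] [242.647 159.374]
scene grey_card 0.72 [0.473 0.399 0.09 ] [184.924 160.061]
scene colour_card 0.82 [0.479 0.278 0.08 ] [206.526 178.505]
scene rack 0.63 [0.421 0.278 0.018] [195.23  198.583]
scene rack 0.41 [ 0.678 -0.181  0.129] [344.731 214.306]
scene station 0.63 [ 0.591 -0.206  0.048] [329.04  249.604]
scene camera 0.75 [ 0.682 -0.181  0.127] [345.248 214.188]
scene index_table 0.93 [ 0.552 -0.207  0.049] [321.076 256.495]
scene knob 0.98 [ 0.551 -0.212  0.05 ] [321.757 257.585]
scene slot_mouth 0.93 [ 0.549 -0.208  0.048] [320.607 257.47 ]
top [0.209 0.114 1.976]
top dot_target 0.68 [0.472 0.329 0.013] [196.843 208.257]
top dot_target 0.59 [0.479 0.34  0.118] [191.122 202.911]
top dot_target 0.52 [0.657 0.285 0.082] [206.035 160.757]
top grey_card 0.69 [0.48  0.393 0.113] [178.059 203.226]
top colour_card 0.45 [0.474 0.275 0.125] [207.631 203.862]
top colour_card 0.42 [0.723 0.119 0.054] [246.593 146.288]
top rack 0.8 [0.472 0.325 0.017] [197.708 208.192]
top station 0.76 [ 0.611 -0.179  0.028] [318.015 172.871]
top camera 0.65 [ 0.696 -0.167  0.129] [317.725 147.051]
top camera 0.44 [0.479 0.394 0.113] [177.833 203.251]
top knob 0.6 [ 0.562 -0.197  0.05 ] [323.793 183.491]
top slot_mouth 0.76 [ 0.562 -0.197  0.042] [323.353 183.857]
```

```bash
python3 - <<'E'
import cv2
a=cv2.imread('pics/scene0.png');b=cv2.imread('pics/top0.png')
cv2.imwrite('pics/s1.png',cv2.resize(a[90:340,120:440],(768,600),interpolation=3))
cv2.imwrite('pics/t1.png',cv2.resize(b[100:280,120:360],(800,600),interpolation=3))
E
```

```text
(no output)
```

View pics/s1.png

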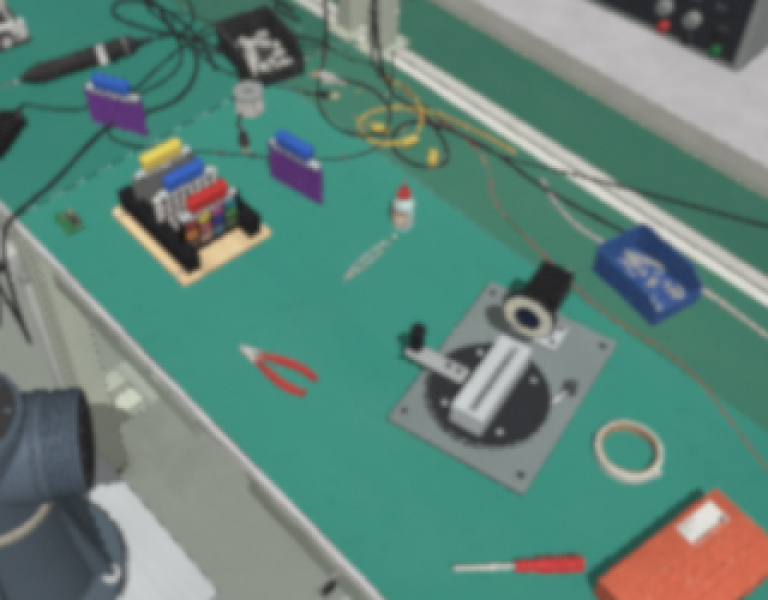

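View pics/t1.png

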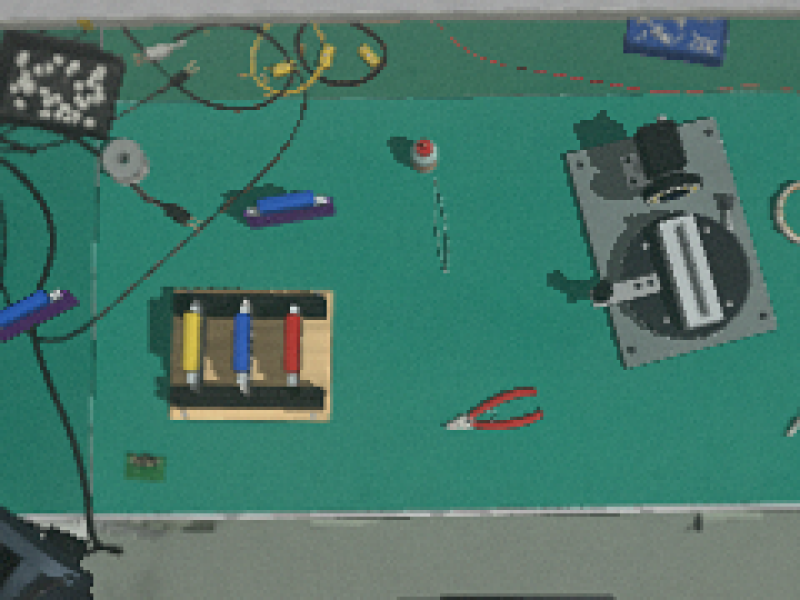

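```bash
python3 - <<'E'
from h import *
np.set_printoptions(precision=4,suppress=True)
a=cv2.imread('pics/scene0.png');b=cv2.imread('pics/top0.png')
A=np.hstack([cv2.resize(a[115:205,150:270],(480,360),interpolation=2)]);B=cv2.resize(b[180:230,165:232],(320,360),interpolation=2)
cv2.imwrite('pics/c1.png',np.hstack([A,B]))
for n,im in(('scene',a),('top',b)):
    d=np.load(n+'0.npy');W=cloud(n,d);hsv=cv2.cvtColor(im,cv2.COLOR_BGR2HSV)
    sel=lambda c,r,z0,z1:(np.hypot(W[...,0]-c[0],W[...,1]-c[1])<r)&(W[...,2]>z0)&(W[...,2]<z1)
    H,S=hsv[...,0].astype(int),hsv[...,1]
    for nm,hc in(('blue',112),('yellow',27),('red',177)):
        m=sel((.475,.335),.13,.085,.14)&(abs((H-hc+90)%180-90)<12)&(S>120)
        P=W[m];c=P.mean(0)
        u=np.linalg.svd(P[:,:2]-c[:2])[2][0]; q=(P[:,:2]-c[:2])@u
        print(n,nm,len(P),c,'zmax',np.percentile(P[:,2],95),'yaw',np.degrees(np.arctan2(u[1],u[0])),'ext',q.min(),q.max(), P[:,:2].min(0),P[:,:2].max(0))
    m=sel((.56,-.2),.1,.066,.09)
    P=W[m];r=cv2.minAreaRect((P[:,:2]*1000).astype(np.float32));print(n,'block',len(P),P.mean(0),r)
    m=sel((.60,-.09),.05,.085,.115);P=W[m];print(n,'knob',len(P),P.mean(0) if len(P) else 0)
    for z0,z1,l in((.005,.03,'plate'),):
        m=sel((.6,-.19),.25,z0,z1);P=W[m];print(n,l,len(P),np.median(P,0),cv2.minAreaRect((P[:,:2]*1000).astype(np.float32)))
    m=sel((.3,.1),.15,-.02,.02);print('bench z',np.median(W[m][:,2]),W[m][:,2].std())
E
```

```text
scene blue 115 [0.4811 0.3352 0.1198] zmax 0.1275750276900973 yaw 178.14800088432452 ext -0.035647145429900655 0.03237474365731718 [0.4488 0.3264] [0.517 0.349]
scene yellow 100 [0.4821 0.394  0.1196] zmax 0.1278760233951346 yaw 177.07735208883446 ext -0.03301033955513141 0.031280407591708456 [0.4509 0.3846] [0.5151 0.4066]
scene red 111 [0.4781 0.2748 0.12  ] zmax 0.12799825196315773 yaw -179.81472025044656 ext -0.03395762876326248 0.03439165702892426 [0.4437 0.2659] [0.5121 0.2877]
scene block 581 [ 0.5667 -0.2021  0.0802] ((569.5797729492188, -160.52255249023438), (162.21278381347656, 127.19601440429688), 13.357422828674316)
scene knob 0 0
scene plate 6876 [ 0.5802 -0.239   0.0079] ((598.3513793945312, -191.39251708984375), (495.1726379394531, 497.89471435546875), 20.37683868408203)
bench z 0.004319899529470803 0.0045331607911383255
top blue 82 [0.482  0.3365 0.1197] zmax 0.1295271980943615 yaw 178.97583246385594 ext -0.03750934485898464 0.03143260431886573 [0.4505 0.3283] [0.5194 0.3454]
top yellow 81 [0.4847 0.3964 0.1202] zmax 0.13009245164735808 yaw 178.98625206515376 ext -0.035190285226453635 0.03421222883352583 [0.4506 0.3888] [0.5198 0.4048]
top red 85 [0.4793 0.2774 0.121 ] zmax 0.1285837336400696 yaw 179.20736808933717 ext -0.034953875035388854 0.03335912611788907 [0.446  0.2693] [0.5142 0.2859]
top block 334 [ 0.567  -0.2032  0.0797] ((569.9404907226562, -198.83982849121094), (126.9346923828125, 133.89361572265625), 64.47113800048828)
top knob 0 0
top plate 4452 [ 0.6236 -0.1768  0.0103] ((598.82177734375, -188.25576782226562), (496.83355712890625, 495.64605712890625), 72.42980194091797)
bench z 0.0030696316562568307 0.005570439979039912
```

View pics/c1.png

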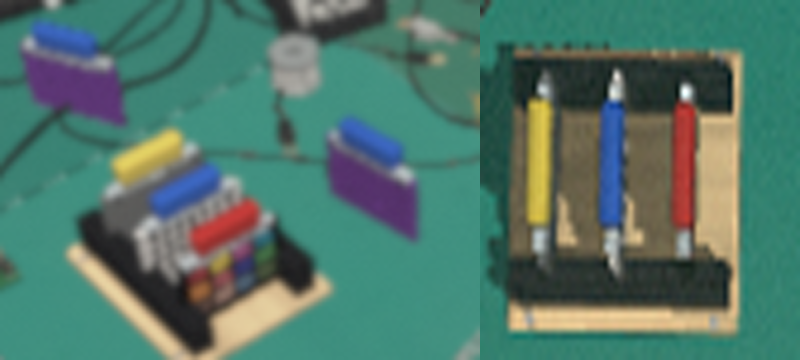

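```bash
cat >> h.py <<'E'
def ortho(n,im,x0,x1,y0,y1,z,s=.0005):
    # rows: x descending, cols: y descending
    X=np.arange(x1,x0,-s);Y=np.arange(y1,y0,-s)
    G=np.stack(np.meshgrid(X,Y,indexing='ij')+[np.full((len(X),len(Y)),z)],-1) if False else np.dstack([*np.meshgrid(X,Y,indexing='ij'),np.full((len(X),len(Y)),z)])
    q=proj(n,G.reshape(-1,3)).reshape(len(X),len(Y),2).astype(np.float32)
    return cv2.remap(im,q[...,0],q[...,1],cv2.INTER_CUBIC)
def rectfit(mask,x1,y1,s=.0005):
    k,l,st,c=cv2.connectedComponentsWithStats(mask.astype(np.uint8));i=1+np.argmax(st[1:,4])
    r=cv2.minAreaRect(np.argwhere(l==i)[:,::-1].astype(np.float32))
    m=c[i];return (x1-r[0][1]*s,y1-r[0][0]*s),(r[1][0]*s,r[1][1]*s),r[2],(x1-m[1]*s,y1-m[0]*s),st[i,4]*s*s
E
python3 - <<'E'
from h import *
np.set_printoptions(precision=4,suppress=True)
out=[]
for n in('scene','top'):
    im=cv2.imread(f'pics/{n}0.png')
    o=ortho(n,im,.48,.68,-.30,-.06,.080);out.append(cv2.resize(o,(400,333)))
    o2=ortho(n,im,.43,.53,.26,.42,.122)
    H=cv2.cvtColor(o2,cv2.COLOR_BGR2HSV).astype(int);print(n,'blue',rectfit((abs(H[...,0]-112)<12)&(H[...,1]>120),.53,.42))
    H=cv2.cvtColor(o,cv2.COLOR_BGR2HSV).astype(int)
    for th in(150,170):
        mm=(H[...,2]>th)&(H[...,1]<40);mm=cv2.morphologyEx(mm.astype(np.uint8),cv2.MORPH_CLOSE,np.ones((25,25)))
        mm=cv2.morphologyEx(mm,cv2.MORPH_OPEN,np.ones((45,45)));print(n,'block',th,rectfit(mm,.68,-.06))
cv2.imwrite('pics/o1.png',np.hstack(out))
E
```

```text
scene blue ((0.4807544021606446, 0.3330816192626953), (0.07466428375244141, 0.03413495254516602), 89.39690399169922, (np.float64(0.4800821502175407), np.float64(0.33359949622166246)), np.float64(0.0021835))
scene block 150 ((0.5654953308105469, -0.20150457763671875), (0.1473110809326172, 0.05479211044311524), 76.52423858642578, (np.float64(0.5673385024946013), np.float64(-0.20394694318266438)), np.float64(0.0067145))
scene block 170 ((0.5697308044433594, -0.2023945617675781), (0.1356471405029297, 0.04547917175292969), 76.31354522705078, (np.float64(0.5697810881402453), np.float64(-0.20311383859400592)), np.float64(0.00564725))
top blue ((0.4825187568664551, 0.33628442382812496), (0.019593204498291016, 0.07062319946289063), 2.0095536708831787, (np.float64(0.48195915065722955), np.float64(0.3360930232558139)), np.float64(0.0012362500000000002))
top block 150 ((0.5675462036132813, -0.2057612762451172), (0.1339920196533203, 0.045200557708740235), 77.14588165283203, (np.float64(0.567731071215391), np.float64(-0.20546319849396208)), np.float64(0.00544475))Traceback (most recent call last):
  File "<stdin>", line 12, in <module>
  File "h.py", line 27, in rectfit
    k,l,st,c=cv2.connectedComponentsWithStats(mask.astype(np.uint8));i=1+np.argmax(st[1:,4])
                                                                         ~~~~~~~~~^^^^^^^^^^
    return _wrapfunc(a, 'argmax', axis=axis, out=out, **kwds)
    return bound(*args, **kwds)
ValueError: attempt to get argmax of an empty sequence
```

Blue-gripped candidates in the scene picture: (167,134) and (243,159) have purple panels (look-alikes). (194,165), the middle card in the rack, has a white panel with black dots, so it fits the description. The crop confirms it. I'll move above it with the fingers half open.

move_arm(
  increments=[
    {"xyz": [-34.4,-13.8,0],"roll": 0,"grip": 50},
    {"xyz": [-34.4,-13.8,0],"roll": 0,"grip": 50},
    {"xyz": [-34.4,-13.8,0],"roll": 0,"grip": 50},
    {"xyz": [-34.4,-13.8,0],"roll": 0,"grip": 50},
    {"xyz": [-34.4,-13.8,0],"roll": 0,"grip": 50},
  ],
)

```text
time_s: 1.42
position: [0.3788, 0.4414, 0.2227]
tcp_rot: [[-0.919, 0.395, 0.0], [0.395, 0.919, 0.0], [-0.0, 0.0, -1.0]]
force: [-0.0, -0.2, 0.6]
opening: 0.708
grasp_force: 0.0
```

move_arm(
  increments=[
    {"xyz": [-34.4,-13.8,0],"roll": 0,"grip": 50},
    {"xyz": [-34.4,-13.8,0],"roll": 0,"grip": 50},
    {"xyz": [-34.4,-13.8,0],"roll": 0,"grip": 50},
    {"xyz": [-34.4,-13.8,0],"roll": 0,"grip": 50},
  ],
)

```text
time_s: 1.75
position: [0.4836, 0.336, 0.2227]
tcp_rot: [[-0.918, 0.396, 0.0], [0.396, 0.918, 0.0], [-0.0, 0.0, -1.0]]
force: [0.3, 0.8, -0.5]
opening: 0.511
grasp_force: 0.0
```

move_arm(
  increments=[
    {"xyz": [0,0,0],"roll": -0.124,"grip": 50},
    {"xyz": [0,0,0],"roll": -0.124,"grip": 50},
    {"xyz": [0,0,0],"roll": -0.124,"grip": 50},
    {"xyz": [0,0,0],"roll": 0,"grip": 50},
    {"xyz": [0,0,0],"roll": 0,"grip": 50},
  ],
)

```text
time_s: 2.17
position: [0.4825, 0.3374, 0.2226]
tcp_rot: [[-0.999, 0.038, 0.0], [0.038, 0.999, 0.0], [-0.0, 0.0, -1.0]]
force: [-1.0, -0.6, -0.2]
opening: 0.499
grasp_force: 0.0
```

```bash
cat >> h.py <<'E'
def to(x,y,z,yaw):
    """print tool-frame mm and roll to bring TCP to world pose, tool-x at yaw deg"""
    s=bot.read_state();R=np.array(s['tcp_rot']);p=np.array(s['position'])
    c=np.degrees(np.arctan2(R[1,0],R[0,0]))
    print('t',round(s['time_s'],2),'p',p.round(4),'yaw',round(c,2),'tool mm',(R.T@(np.array([x,y,z])-p)*1000).round(1),'roll',round(-np.radians((yaw-c+180)%360-180),3),'F',np.round(s['force'],1),'open',round(s['opening'],3),'gf',round(s['grasp_force'],1),'J',np.round(s['joint_positions'],0))
E
python3 - <<'E'
from h import *
to(.4817,.336,.090,178)
print(np.array(bot.read_state()['tcp_rot']).round(4))
E
```

```text
t 2.17 p [0.4825 0.3374 0.2226] yaw 177.82 tool mm [  0.7  -1.4 132.6] roll -0.003 F [-1.  -0.6 -0.2] open 0.499 gf 0.0 J [ 24.  27.  87.   0.  65. -64.]
[[-0.9993  0.0381  0.    ]
 [ 0.0381  0.9993  0.    ]
 [-0.      0.     -1.    ]]
```

move_arm(
  increments=[
    {"xyz": [0.7,-1,33],"roll": 0,"grip": 50},
    {"xyz": [0,0,33],"roll": 0,"grip": 50},
    {"xyz": [0,0,33],"roll": 0,"grip": 50},
    {"xyz": [0,0,33],"roll": 0,"grip": 50},
    {"xyz": [0,0,0],"roll": 0,"grip": 50},
  ],
)

```text
time_s: 2.58
position: [0.4772, 0.3347, 0.0846]
tcp_rot: [[-0.999, 0.037, -0.012], [0.037, 0.999, -0.005], [0.012, -0.006, -1.0]]
force: [-0.7, -0.4, -0.5]
opening: 0.501
grasp_force: 0.0
```

move_arm(
  increments=[
    {"xyz": [0,0,0],"roll": 0,"grip": 0},
    {"xyz": [0,0,0],"roll": 0,"grip": 0},
    {"xyz": [0,0,0],"roll": 0,"grip": 0},
    {"xyz": [0,0,0],"roll": 0,"grip": 0},
    {"xyz": [0,0,0],"roll": 0,"grip": 0},
  ],
)

```text
time_s: 3.0
position: [0.4828, 0.337, 0.0926]
tcp_rot: [[-0.999, 0.035, 0.004], [0.035, 0.999, 0.002], [-0.003, 0.002, -1.0]]
force: [-0.1, 1.3, 3.5]
opening: 0.209
grasp_force: 17.3
```

move_arm(
  increments=[
    {"xyz": [0,0,0],"roll": 0,"grip": 0},
    {"xyz": [0,0,0],"roll": 0,"grip": 0},
    {"xyz": [0,0,-5],"roll": 0,"grip": 0},
    {"xyz": [0,0,-10],"roll": 0,"grip": 0},
    {"xyz": [0,0,-15],"roll": 0,"grip": 0},
  ],
)

```text
time_s: 3.42
position: [0.4808, 0.3366, 0.1202]
tcp_rot: [[-0.999, 0.035, -0.002], [0.035, 0.999, -0.0], [0.002, -0.0, -1.0]]
force: [-0.1, 1.7, -2.2]
opening: 0.206
grasp_force: 29.7
```

move_arm(
  increments=[
    {"xyz": [0,0,-20],"roll": 0,"grip": 0},
    {"xyz": [0,0,-20],"roll": 0,"grip": 0},
    {"xyz": [0,0,-20],"roll": 0,"grip": 0},
    {"xyz": [0,0,-20],"roll": 0,"grip": 0},
    {"xyz": [0,0,-20],"roll": 0,"grip": 0},
  ],
)

```text
time_s: 3.83
position: [0.4811, 0.3357, 0.222]
tcp_rot: [[-0.999, 0.035, -0.001], [0.035, 0.999, -0.001], [0.001, -0.001, -1.0]]
force: [-0.1, 0.7, -2.3]
opening: 0.207
grasp_force: 29.6
```

move_arm(
  increments=[
    {"xyz": [0,0,-20],"roll": 0,"grip": 0},
    {"xyz": [0,0,-20],"roll": 0,"grip": 0},
    {"xyz": [0,0,-10],"roll": 0,"grip": 0},
    {"xyz": [0,0,0],"roll": 0,"grip": 0},
    {"xyz": [0,0,0],"roll": 0,"grip": 0},
  ],
)

```text
time_s: 4.25
position: [0.4814, 0.3361, 0.2707]
tcp_rot: [[-0.999, 0.035, 0.0], [0.035, 0.999, -0.0], [-0.0, -0.0, -1.0]]
force: [-0.1, 0.2, -1.9]
opening: 0.204
grasp_force: 29.6
```

```bash
python3 - <<'E'
from h import *
to(.5686,-.2043,.26,193.3)
cap('scene','s2.png')
E
```

```text
t 4.25 p [0.4814 0.3361 0.2707] yaw 178.0 tool mm [-106.  -537.    10.9] roll -0.267 F [-0.1  0.2 -1.9] open 0.204 gf 29.6 J [ 24.  24.  84.  -0.  71. -64.]
```

move_arm(
  increments=[
    {"xyz": [-3,-15,0],"roll": 0,"grip": 0},
    {"xyz": [-6,-30,0],"roll": 0,"grip": 0},
    {"xyz": [-6,-30,0],"roll": 0,"grip": 0},
    {"xyz": [-6,-30,0],"roll": 0,"grip": 0},
    {"xyz": [-6,-30,0],"roll": 0,"grip": 0},
  ],
)

```text
time_s: 4.72
position: [0.5028, 0.1991, 0.2686]
tcp_rot: [[-0.999, 0.034, -0.004], [0.034, 0.999, -0.001], [0.004, -0.001, -1.0]]
force: [0.6, -1.1, -1.3]
opening: 0.201
grasp_force: 29.6
```

move_arm(
  increments=[
    {"xyz": [-6,-30,0],"roll": 0,"grip": 0},
    {"xyz": [-6,-30,0],"roll": 0,"grip": 0},
    {"xyz": [-6,-30,0],"roll": 0,"grip": 0},
    {"xyz": [-6,-30,0],"roll": 0,"grip": 0},
    {"xyz": [-6,-30,0],"roll": 0,"grip": 0},
  ],
)

```text
time_s: 5.13
position: [0.5275, 0.0482, 0.2687]
tcp_rot: [[-0.999, 0.035, -0.004], [0.035, 0.999, 0.0], [0.004, 0.0, -1.0]]
force: [0.0, 0.2, -1.4]
opening: 0.2
grasp_force: 29.6
```

move_arm(
  increments=[
    {"xyz": [-6,-30,0],"roll": 0,"grip": 0},
    {"xyz": [-6,-30,0],"roll": 0,"grip": 0},
    {"xyz": [-6,-30,0],"roll": 0,"grip": 0},
    {"xyz": [-6,-30,0],"roll": 0,"grip": 0},
    {"xyz": [-6,-30,0],"roll": 0,"grip": 0},
  ],
)

```text
time_s: 5.55
position: [0.5524, -0.1025, 0.2686]
tcp_rot: [[-0.999, 0.035, -0.004], [0.035, 0.999, 0.002], [0.004, 0.001, -1.0]]
force: [0.5, 0.6, -2.1]
opening: 0.201
grasp_force: 29.6
```

move_arm(
  increments=[
    {"xyz": [-6,-30,0],"roll": 0,"grip": 0},
    {"xyz": [-6,-30,0],"roll": 0,"grip": 0},
    {"xyz": [-5,-22,0],"roll": -0.089,"grip": 0},
    {"xyz": [0,0,0],"roll": -0.089,"grip": 0},
    {"xyz": [0,0,0],"roll": -0.089,"grip": 0},
  ],
)

```text
time_s: 5.97
position: [0.5667, -0.1854, 0.2681]
tcp_rot: [[-0.973, -0.232, -0.004], [-0.232, 0.973, 0.002], [0.003, 0.003, -1.0]]
force: [0.0, 0.0, -0.9]
opening: 0.203
grasp_force: 29.8
```

move_arm(
  increments=[
    {"xyz": [0,0,10],"roll": 0,"grip": 0},
    {"xyz": [0,0,20],"roll": 0,"grip": 0},
    {"xyz": [0,0,20],"roll": 0,"grip": 0},
    {"xyz": [0,0,10],"roll": 0,"grip": 0},
    {"xyz": [0,0,0],"roll": 0,"grip": 0},
  ],
)

```text
time_s: 6.38
position: [0.565, -0.1822, 0.2063]
tcp_rot: [[-0.973, -0.229, -0.008], [-0.229, 0.973, 0.004], [0.007, 0.006, -1.0]]
force: [-0.7, 1.0, -1.4]
opening: 0.203
grasp_force: 29.8
```

move_arm(
  increments=[
    {"xyz": [0,0,0],"roll": 0,"grip": 0},
    {"xyz": [0,0,0],"roll": 0,"grip": 0},
    {"xyz": [0,0,0],"roll": 0,"grip": 0},
    {"xyz": [0,0,0],"roll": 0,"grip": 0},
  ],
)

```text
time_s: 6.72
position: [0.5684, -0.1842, 0.2117]
tcp_rot: [[-0.973, -0.23, 0.002], [-0.23, 0.973, -0.001], [-0.002, -0.002, -1.0]]
force: [0.0, 0.1, -1.5]
opening: 0.199
grasp_force: 29.8
```

```bash
python3 - <<'E'
from h import *
to(.5686,-.2043,.19,193.3)
a,da=cap('scene','s3.png');b,db=cap('top','t3.png');np.save('s3.npy',da)
p=np.array(bot.read_state()['position'])
c=proj('scene',p)[0].astype(int);print(c)
A=cv2.resize(a[c[1]-60:c[1]+75,c[0]-75:c[0]+75],(600,540),interpolation=2)
cv2.imwrite('pics/c3.png',A[:,:,::-1])
E
```

```text
t 6.72 p [ 0.5684 -0.1842  0.2117] yaw -166.7 tool mm [  4.4 -19.6  21.7] roll -0.0 F [ 0.   0.1 -1.5] open 0.199 gf 29.8 J [ -29.   29.   87.   -0.   64. -132.]
[324 216]
```

View pics/c3.png

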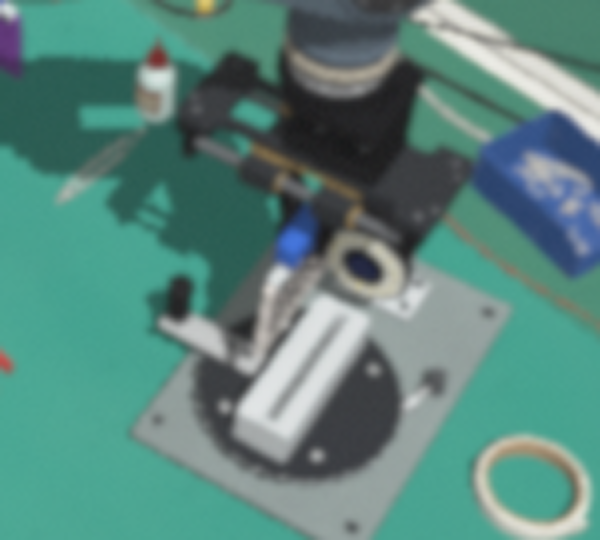

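```bash
python3 - <<'E'
from h import *
np.set_printoptions(precision=4,suppress=True)
yaw=np.radians(13.3);ex=np.array([np.cos(yaw),np.sin(yaw)]);ey=np.array([-ex[1],ex[0]])
c0=np.array([.5686,-.2043]);s=.0005
def tab(n,im,z):
    X=np.arange(-.08,.08,s);Y=np.arange(-.035,.035,s)
    G=np.meshgrid(X,Y,indexing='ij');P=c0+G[0][...,None]*ex+G[1][...,None]*ey
    P=np.dstack([P,np.full(P.shape[:2],z)])
    q=proj(n,P.reshape(-1,3)).reshape(P.shape[0],-1,2).astype(np.float32)
    return X,Y,cv2.cvtColor(cv2.remap(im,q[...,0],q[...,1],cv2.INTER_LINEAR),cv2.COLOR_BGR2GRAY).astype(float)
for f,n in(('scene0','scene'),('s3','scene'),('top0','top')):
    X,Y,g=tab(n,cv2.imread(f'pics/{f}.png'),.080)
    for a,b in((-.05,-.02),(-.02,.02),(.02,.05)):
        pr=g[(X>a)&(X<b)].mean(0);k=abs(Y)<.012;w=np.clip(np.percentile(pr[k],75)-pr[k],0,None);gr=np.gradient(pr)
        L=Y<-.012;U=Y>.012
        print(f,a,b,'slot y',(w*Y[k]).sum()/w.sum()*1e3,'min',Y[k][pr[k].argmin()]*1e3,'edges y',Y[L][gr[L].argmax()]*1e3,Y[U][gr[U].argmin()]*1e3)
    k=(abs(Y)>.008)&(abs(Y)<.018);pr=g[:,k].mean(1);gr=np.gradient(pr)
    print('  edges x',X[X<-.04][gr[X<-.04].argmax()]*1e3,X[X>.04][gr[X>.04].argmin()]*1e3)
p=np.array(bot.read_state()['position'])
W=cloud('scene',np.load('s3.npy'));im=cv2.imread('pics/s3.png')
r=W[...,:2]-p[:2];u=r@ex;v=r@ey;z=W[...,2]-p[2]
m=(abs(u)<.06)&(abs(v)<.02)&(z>-.085)&(z<-.015)
A=np.c_[u[m],z[m],np.ones(m.sum())];co=np.linalg.lstsq(A,v[m],rcond=None)[0]
print('card face',m.sum(),'v=',np.median(v[m])*1e3,'coef',co,'u range',np.percentile(u[m],[1,99])*1e3,'zr',np.percentile(z[m],[1,99])*1e3)
H=cv2.cvtColor(im,cv2.COLOR_BGR2HSV).astype(int)
m=(abs(H[...,0]-112)<12)&(H[...,1]>120)&(abs(u)<.06)&(abs(v)<.03);print('grip',m.sum(),u[m].mean(),v[m].mean(),z[m].mean(),np.percentile(u[m],[2,98]))
E
```

```text
scene0 -0.05 -0.02 slot y -0.8572299148997282 min -0.9999999999999731 edges y -27.999999999999996 24.50000000000005
scene0 -0.02 0.02 slot y -0.734361228502312 min -0.9999999999999731 edges y -26.999999999999996 25.00000000000005
scene0 0.02 0.05 slot y -0.5890277908324447 min -0.9999999999999731 edges y -27.999999999999996 25.00000000000005
  edges x -64.99999999999999 71.00000000000013
s3 -0.05 -0.02 slot y -0.8517605189782698 min -0.9999999999999731 edges y -27.999999999999996 24.50000000000005
s3 -0.02 0.02 slot y -0.7213556347391108 min -0.4999999999999727 edges y -27.999999999999996 24.50000000000005
s3 0.02 0.05 slot y -0.5617813747162322 min -0.4999999999999727 edges y -27.999999999999996 24.50000000000005
  edges x -65.99999999999999 71.50000000000013
top0 -0.05 -0.02 slot y -2.2829713460365055 min -1.4999999999999736 edges y -23.499999999999993 20.500000000000046
top0 -0.02 0.02 slot y -2.0066804934328237 min -1.4999999999999736 edges y -22.999999999999993 20.500000000000046
top0 0.02 0.05 slot y -1.7866680626965687 min -0.9999999999999731 edges y -22.999999999999993 21.000000000000046
  edges x -69.99999999999999 65.50000000000013
card face 154 v= -1.809348948207713 coef [-0.0187 -0.0256 -0.0032] u range [-57.2309  49.8359] zr [-77.1188 -16.6197]
grip 106 -0.019391140765631334 -0.0014715145210205827 0.028218037419260954 [-0.0367  0.0037]
```

```bash
python3 - <<'E'
from h import *
to(.5693,-.2055,.170,193.5)
E
```

```text
t 6.82 p [ 0.5681 -0.184   0.2115] yaw -166.7 tool mm [  3.8 -21.1  41.5] roll -0.003 F [ 0.  -0.3 -1.6] open 0.206 gf 29.8 J [ -29.   29.   87.   -0.   64. -132.]
```

move_arm(
  increments=[
    {"xyz": [1,-5,0],"roll": -0.003,"grip": 0},
    {"xyz": [1,-6,0],"roll": 0,"grip": 0},
    {"xyz": [1,-6,0],"roll": 0,"grip": 0},
    {"xyz": [1,-4,5],"roll": 0,"grip": 0},
    {"xyz": [0,0,8],"roll": 0,"grip": 0},
  ],
)

```text
time_s: 7.23
position: [0.5695, -0.2071, 0.198]
tcp_rot: [[-0.973, -0.232, 0.002], [-0.232, 0.973, -0.002], [-0.002, -0.002, -1.0]]
force: [-0.4, 0.2, -1.2]
opening: 0.205
grasp_force: 29.8
```

move_arm(
  increments=[
    {"xyz": [0,0,10],"roll": 0,"grip": 0},
    {"xyz": [0,0,8],"roll": 0,"grip": 0},
    {"xyz": [0,0,6],"roll": 0,"grip": 0},
    {"xyz": [0,0,4],"roll": 0,"grip": 0},
    {"xyz": [0,0,0],"roll": 0,"grip": 0},
  ],
)

```text
time_s: 7.65
position: [0.5679, -0.2046, 0.168]
tcp_rot: [[-0.972, -0.233, -0.003], [-0.233, 0.972, 0.002], [0.002, 0.002, -1.0]]
force: [0.3, -0.3, -1.1]
opening: 0.206
grasp_force: 29.8
```

move_arm(
  increments=[
    {"xyz": [0,0,0],"roll": 0,"grip": 0},
    {"xyz": [0,0,0],"roll": 0,"grip": 0},
    {"xyz": [0,0,0],"roll": 0,"grip": 0},
    {"xyz": [0,0,0],"roll": 0,"grip": 0},
  ],
)

```text
time_s: 7.98
position: [0.569, -0.2053, 0.1701]
tcp_rot: [[-0.972, -0.233, 0.001], [-0.233, 0.972, -0.001], [-0.001, -0.001, -1.0]]
force: [-0.6, -0.3, -0.7]
opening: 0.207
grasp_force: 29.8
```

```bash
python3 - <<'E'
from h import *
to(.5693,-.2055,.165,193.5)
a,da=cap('scene','s4.png');np.save('s4.npy',da)
c=proj('scene',[.569,-.205,.1])[0];print(c)
# rectify a virtual zoom with plane axes overlay: draw predicted slot mouth, card bottom outline
yaw=np.radians(13.5);ex=np.array([np.cos(yaw),np.sin(yaw)]);ey=np.array([-ex[1],ex[0]])
p=np.array(bot.read_state()['position'])
x0,y0=int(c[0])-38,int(c[1])-36;k=8
A=cv2.resize(a[y0:y0+72,x0:x0+76],None,fx=k,fy=k,interpolation=2)[:,:,::-1].copy()
def poly(L,z,col,o):
    P=[[*(o[:2]+u*ex+v*ey),z] for u,v in L];q=(proj('scene',P)-[x0,y0]+.5)*k
    cv2.polylines(A,[q.astype(np.int32)],True,col,1)
P0=p[2]-.079
poly([(-.055,-.003),(.055,-.003)],P0,(0,0,255),p)
poly([(-.067,-.022),(.067,-.022),(.067,.022),(-.067,.022)],.08,(0,255,0),np.array([.5693,-.2055]))
cv2.imwrite('pics/c4.png',A)
E
```

```text
t 7.98 p [ 0.569  -0.2053  0.1701] yaw -166.52 tool mm [-0.3 -0.2  5.1] roll -0.0 F [-0.6 -0.3 -0.7] open 0.207 gf 29.8 J [ -30.   32.   88.   -0.   60. -134.]
[325.97553407 243.52863565]
```

View pics/c4.png

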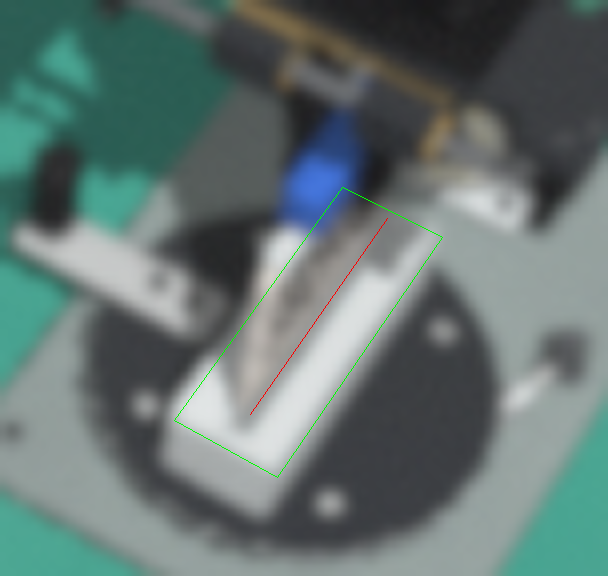

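move_arm(
  increments=[
    {"xyz": [-0.3,-0.2,2],"roll": 0,"grip": 0},
    {"xyz": [0,0,3],"roll": 0,"grip": 0},
    {"xyz": [0,0,2],"roll": 0,"grip": 0},
    {"xyz": [0,0,0],"roll": 0,"grip": 0},
    {"xyz": [0,0,0],"roll": 0,"grip": 0},
  ],
)

```text
time_s: 8.45
position: [0.5688, -0.2052, 0.1622]
tcp_rot: [[-0.972, -0.233, -0.001], [-0.233, 0.972, 0.0], [0.001, 0.001, -1.0]]
force: [0.4, 0.2, -2.4]
opening: 0.205
grasp_force: 29.8
```

move_arm(
  increments=[
    {"xyz": [0,0,1.5],"roll": 0,"grip": 0},
    {"xyz": [0,0,1.5],"roll": 0,"grip": 0},
    {"xyz": [0,0,1],"roll": 0,"grip": 0},
    {"xyz": [0,0,0],"roll": 0,"grip": 0},
    {"xyz": [0,0,0],"roll": 0,"grip": 0},
  ],
)

```text
time_s: 8.87
position: [0.5689, -0.2053, 0.1585]
tcp_rot: [[-0.972, -0.233, -0.0], [-0.233, 0.972, 0.0], [0.0, 0.0, -1.0]]
force: [-0.8, -0.3, -2.1]
opening: 0.201
grasp_force: 29.8
```

move_arm(
  increments=[
    {"xyz": [0,0,1],"roll": 0,"grip": 0},
    {"xyz": [0,0,1],"roll": 0,"grip": 0},
    {"xyz": [0,0,1],"roll": 0,"grip": 0},
    {"xyz": [0,0,0],"roll": 0,"grip": 0},
    {"xyz": [0,0,0],"roll": 0,"grip": 0},
  ],
)

```text
time_s: 9.28
position: [0.5689, -0.2053, 0.1554]
tcp_rot: [[-0.972, -0.233, -0.0], [-0.233, 0.972, 0.0], [0.0, 0.0, -1.0]]
force: [0.0, 0.2, -0.7]
opening: 0.2
grasp_force: 29.8
```

move_arm(
  increments=[
    {"xyz": [0,0,1],"roll": 0,"grip": 0},
    {"xyz": [0,0,1],"roll": 0,"grip": 0},
    {"xyz": [0,0,1],"roll": 0,"grip": 0},
    {"xyz": [0,0,0],"roll": 0,"grip": 0},
    {"xyz": [0,0,0],"roll": 0,"grip": 0},
  ],
)

```text
time_s: 9.7
position: [0.5689, -0.2053, 0.1524]
tcp_rot: [[-0.972, -0.233, -0.0], [-0.233, 0.972, 0.0], [0.0, 0.0, -1.0]]
force: [0.1, 0.7, -0.3]
opening: 0.205
grasp_force: 29.8
```

move_arm(
  increments=[
    {"xyz": [0,0,1],"roll": 0,"grip": 0},
    {"xyz": [0,0,1],"roll": 0,"grip": 0},
    {"xyz": [0,0,1],"roll": 0,"grip": 0},
    {"xyz": [0,0,0],"roll": 0,"grip": 0},
    {"xyz": [0,0,0],"roll": 0,"grip": 0},
  ],
)

```text
time_s: 10.12
position: [0.5689, -0.2053, 0.1494]
tcp_rot: [[-0.972, -0.233, -0.0], [-0.233, 0.972, 0.0], [0.0, 0.0, -1.0]]
force: [0.4, 0.6, -1.4]
opening: 0.204
grasp_force: 29.8
```

move_arm(
  increments=[
    {"xyz": [0,0,1.5],"roll": 0,"grip": 0},
    {"xyz": [0,0,2],"roll": 0,"grip": 0},
    {"xyz": [0,0,2],"roll": 0,"grip": 0},
    {"xyz": [0,0,1.5],"roll": 0,"grip": 0},
    {"xyz": [0,0,0],"roll": 0,"grip": 0},
  ],
)

```text
time_s: 10.53
position: [0.5688, -0.2052, 0.1421]
tcp_rot: [[-0.972, -0.233, -0.001], [-0.233, 0.972, 0.0], [0.0, 0.0, -1.0]]
force: [-1.1, 0.6, -1.1]
opening: 0.207
grasp_force: 29.8
```

move_arm(
  increments=[
    {"xyz": [0,0,1.5],"roll": 0,"grip": 0},
    {"xyz": [0,0,2],"roll": 0,"grip": 0},
    {"xyz": [0,0,2],"roll": 0,"grip": 0},
    {"xyz": [0,0,1.5],"roll": 0,"grip": 0},
    {"xyz": [0,0,0],"roll": 0,"grip": 0},
  ],
)

```text
time_s: 10.95
position: [0.5688, -0.2052, 0.1351]
tcp_rot: [[-0.972, -0.233, -0.0], [-0.233, 0.972, 0.0], [0.0, 0.0, -1.0]]
force: [0.7, 0.8, -2.1]
opening: 0.202
grasp_force: 29.8
```

move_arm(
  increments=[
    {"xyz": [0,0,1],"roll": 0,"grip": 0},
    {"xyz": [0,0,1],"roll": 0,"grip": 0},
    {"xyz": [0,0,0],"roll": 0,"grip": 0},
  ],
)

```text
time_s: 11.2
position: [0.5689, -0.2052, 0.1333]
tcp_rot: [[-0.972, -0.233, -0.0], [-0.233, 0.972, 0.0], [0.0, 0.0, -1.0]]
force: [0.2, 1.7, -1.9]
opening: 0.204
grasp_force: 29.8
```

move_arm(
  increments=[
    {"xyz": [0,0,0.7],"roll": 0,"grip": 0},
    {"xyz": [0,0,0.7],"roll": 0,"grip": 0},
    {"xyz": [0,0,0],"roll": 0,"grip": 0},
  ],
)

```text
time_s: 11.45
position: [0.5688, -0.2053, 0.1326]
tcp_rot: [[-0.972, -0.233, -0.0], [-0.233, 0.972, 0.0], [0.0, 0.0, -1.0]]
force: [-2.1, 2.2, 3.5]
opening: 0.204
grasp_force: 29.8
```

move_arm(
  increments=[
    {"xyz": [0,0,0.7],"roll": 0,"grip": 0},
    {"xyz": [0,0,0.7],"roll": 0,"grip": 0},
    {"xyz": [0,0,0],"roll": 0,"grip": 0},
  ],
)

```text
time_s: 11.7
position: [0.5688, -0.2053, 0.1326]
tcp_rot: [[-0.972, -0.233, 0.0], [-0.233, 0.972, -0.0], [-0.0, -0.0, -1.0]]
force: [-4.2, 2.1, 10.5]
opening: 0.202
grasp_force: 29.9
```

```bash
python3 - <<'E'
from h import *
to(.5693,-.2055,.131,193.5)
a,da=cap('scene','s5.png')
x0,y0=288,205
cv2.imwrite('pics/c5.png',cv2.resize(a[y0:y0+72,x0:x0+76],None,fx=8,fy=8,interpolation=2)[:,:,::-1])
E
```

```text
t 11.7 p [ 0.5688 -0.2053  0.1326] yaw -166.52 tool mm [-0.4 -0.3  1.6] roll -0.0 F [-4.2  2.1 10.5] open 0.202 gf 29.9 J [ -30.   35.   90.   -0.   55. -134.]
```

View pics/c5.png

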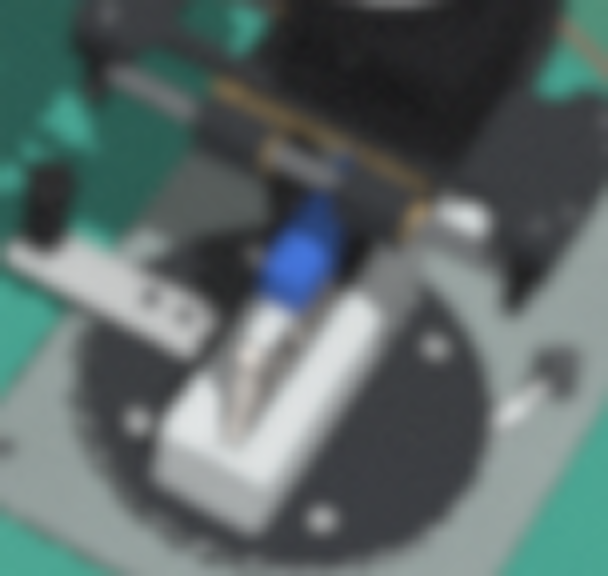

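move_arm(
  increments=[
    {"xyz": [0,0,0],"roll": 0,"grip": 45},
    {"xyz": [0,0,0],"roll": 0,"grip": 45},
    {"xyz": [0,0,0],"roll": 0,"grip": 45},
    {"xyz": [0,0,0],"roll": 0,"grip": 45},
    {"xyz": [0,0,0],"roll": 0,"grip": 45},
  ],
)

```text
time_s: 12.17
position: [0.5692, -0.2057, 0.1305]
tcp_rot: [[-0.973, -0.233, 0.0], [-0.233, 0.973, -0.0], [-0.0, -0.0, -1.0]]
force: [0.6, 0.1, -0.1]
opening: 0.428
grasp_force: 0.0
```

move_arm(
  increments=[
    {"xyz": [0,0,-5],"roll": 0,"grip": 45},
    {"xyz": [0,0,-15],"roll": 0,"grip": 45},
    {"xyz": [0,0,-20],"roll": 0,"grip": 45},
    {"xyz": [0,0,-10],"roll": 0,"grip": 45},
    {"xyz": [0,0,0],"roll": 0,"grip": 45},
  ],
)

```text
time_s: 12.58
position: [0.5708, -0.2064, 0.1836]
tcp_rot: [[-0.972, -0.233, 0.005], [-0.233, 0.972, -0.003], [-0.004, -0.004, -1.0]]
force: [0.7, 0.1, 1.1]
opening: 0.449
grasp_force: 0.0
```

move_arm(
  increments=[
    {"xyz": [0,0,0],"roll": 0,"grip": 0},
    {"xyz": [0,0,0],"roll": 0,"grip": 0},
    {"xyz": [0,0,0],"roll": 0,"grip": 0},
    {"xyz": [0,0,0],"roll": 0,"grip": 0},
    {"xyz": [0,0,0],"roll": 0,"grip": 0},
  ],
)

```text
time_s: 13.0
position: [0.5686, -0.2051, 0.1799]
tcp_rot: [[-0.972, -0.233, -0.001], [-0.233, 0.972, 0.001], [0.001, 0.001, -1.0]]
force: [1.0, -0.9, 0.5]
opening: 0.151
grasp_force: 0.0
```

move_arm(
  increments=[
    {"xyz": [0,0,0],"roll": 0,"grip": 0},
    {"xyz": [0,0,4],"roll": 0,"grip": 0},
    {"xyz": [0,0,5],"roll": 0,"grip": 0},
    {"xyz": [0,0,4],"roll": 0,"grip": 0},
    {"xyz": [0,0,2],"roll": 0,"grip": 0},
  ],
)

```text
time_s: 13.42
position: [0.5684, -0.205, 0.1647]
tcp_rot: [[-0.972, -0.233, -0.002], [-0.233, 0.972, 0.001], [0.001, 0.001, -1.0]]
force: [-0.0, -0.0, 0.2]
opening: 0.009
grasp_force: 0.0
```

move_arm(
  increments=[
    {"xyz": [0,0,0],"roll": 0,"grip": 0},
    {"xyz": [0,0,1],"roll": 0,"grip": 0},
    {"xyz": [0,0,1],"roll": 0,"grip": 0},
    {"xyz": [0,0,0],"roll": 0,"grip": 0},
  ],
)

```text
time_s: 13.75
position: [0.569, -0.2053, 0.1637]
tcp_rot: [[-0.972, -0.233, 0.0], [-0.233, 0.972, -0.0], [-0.0, -0.0, -1.0]]
force: [-0.7, -0.7, -0.5]
opening: 0.01
grasp_force: 0.0
```

move_arm(
  increments=[
    {"xyz": [0,0,1],"roll": 0,"grip": 0},
    {"xyz": [0,0,1],"roll": 0,"grip": 0},
    {"xyz": [0,0,0],"roll": 0,"grip": 0},
  ],
)

```text
time_s: 14.0
position: [0.5693, -0.2059, 0.1625]
tcp_rot: [[-0.972, -0.233, 0.001], [-0.233, 0.972, -0.001], [-0.001, -0.001, -1.0]]
force: [-0.9, -0.1, 3.4]
opening: 0.004
grasp_force: 1.7
```

move_arm(
  increments=[
    {"xyz": [0,0,-10],"roll": 0,"grip": 0},
    {"xyz": [0,0,-25],"roll": 0,"grip": 65},
    {"xyz": [0,0,-25],"roll": 0,"grip": 65},
    {"xyz": [0,0,0],"roll": 0,"grip": 65},
    {"xyz": [0,0,0],"roll": 0,"grip": 65},
  ],
)

```text
time_s: 14.42
position: [0.57, -0.2058, 0.2239]
tcp_rot: [[-0.972, -0.233, 0.004], [-0.233, 0.972, -0.002], [-0.003, -0.003, -1.0]]
force: [-0.9, 0.6, -0.3]
opening: 0.224
grasp_force: 0.0
```

```bash
python3 - <<'E'
from h import *
c=np.array([.5429,-.0966])
for f,n in(('top0','top'),('scene0','scene'),('s5','scene')):
    o=ortho(n,cv2.imread(f'pics/{f}.png'),.50,.59,-.14,-.05,.102);g=o.max(2)
    m=(g<55).astype(np.uint8);m[:]=cv2.morphologyEx(m,cv2.MORPH_OPEN,np.ones((9,9)))
    k,l,st,ce=cv2.connectedComponentsWithStats(m)
    print(f,[( (.59-ce[i][1]*.0005).round(4),(-.05-ce[i][0]*.0005).round(4),st[i,2:].tolist()) for i in range(1,k)],proj(n,[[*c,.102]]))
to(.5429,-.0966,.22,103.5)
E
```

```text
top0 [(np.float64(0.5395), np.float64(-0.0938), [42, 48, 1521])] [[300.92255518 186.08116534]]
scene0 [(np.float64(0.53), np.float64(-0.103), [52, 62, 1800])] [[294.55862054 226.83656503]]
s5 [(np.float64(0.5315), np.float64(-0.1031), [49, 62, 1711])] [[294.55862054 226.83656503]]
t 14.42 p [ 0.57   -0.2058  0.2239] yaw -166.52 tool mm [  0.9 112.5   3.5] roll 1.57 F [-0.9  0.6 -0.3] open 0.224 gf 0.0 J [ -30.   29.   85.    0.   66. -134.]
```

move_arm(
  increments=[
    {"xyz": [0,20,0],"roll": 0,"grip": 65},
    {"xyz": [0,30,0],"roll": 0,"grip": 65},
    {"xyz": [0.9,30,0],"roll": 0,"grip": 65},
    {"xyz": [0,22,0],"roll": 0,"grip": 65},
    {"xyz": [0,10.5,0],"roll": 0,"grip": 65},
  ],
)

```text
time_s: 14.83
position: [0.5395, -0.093, 0.2205]
tcp_rot: [[-0.972, -0.235, -0.004], [-0.235, 0.972, 0.003], [0.004, 0.004, -1.0]]
force: [-1.5, -0.2, -0.6]
opening: 0.592
grasp_force: 0.0
```

move_arm(
  increments=[
    {"xyz": [0,0,0],"roll": 0.115,"grip": 65},
    {"xyz": [0,0,0],"roll": 0.12,"grip": 65},
    {"xyz": [0,0,0],"roll": 0.12,"grip": 65},
    {"xyz": [0,0,0],"roll": 0.12,"grip": 65},
    {"xyz": [0,0,0],"roll": 0.12,"grip": 65},
  ],
)

```text
time_s: 15.25
position: [0.5417, -0.0965, 0.221]
tcp_rot: [[-0.934, 0.358, -0.001], [0.358, 0.934, 0.0], [0.001, -0.0, -1.0]]
force: [-0.1, -0.2, -0.9]
opening: 0.645
grasp_force: 0.0
```

move_arm(
  increments=[
    {"xyz": [0,0,0],"roll": 0.12,"grip": 65},
    {"xyz": [0,0,0],"roll": 0.12,"grip": 65},
    {"xyz": [0,0,0],"roll": 0.12,"grip": 65},
    {"xyz": [0,0,0],"roll": 0.12,"grip": 65},
    {"xyz": [0,0,0],"roll": 0.12,"grip": 65},
  ],
)

```text
time_s: 15.67
position: [0.5417, -0.0966, 0.221]
tcp_rot: [[-0.569, 0.823, -0.001], [0.823, 0.569, 0.0], [0.001, -0.001, -1.0]]
force: [-0.0, 0.4, -0.0]
opening: 0.65
grasp_force: 0.0
```

move_arm(
  increments=[
    {"xyz": [0,0,0],"roll": 0.12,"grip": 65},
    {"xyz": [0,0,0],"roll": 0.12,"grip": 65},
    {"xyz": [0,0,0],"roll": 0.12,"grip": 65},
    {"xyz": [0,0,0],"roll": 0,"grip": 65},
    {"xyz": [0,0,0],"roll": 0,"grip": 65},
  ],
)

```text
time_s: 16.08
position: [0.5417, -0.0965, 0.2212]
tcp_rot: [[-0.251, 0.968, -0.001], [0.968, 0.251, 0.0], [0.0, -0.001, -1.0]]
force: [-0.1, -0.1, -0.4]
opening: 0.653
grasp_force: 0.0
```

move_arm(
  increments=[
    {"xyz": [0,0,0],"roll": 0,"grip": 65},
    {"xyz": [0,0,0],"roll": 0,"grip": 65},
    {"xyz": [0,0,0],"roll": 0,"grip": 65},
  ],
)

```text
time_s: 16.33
position: [0.5418, -0.0962, 0.2216]
tcp_rot: [[-0.249, 0.968, -0.0], [0.968, 0.249, -0.0], [0.0, -0.0, -1.0]]
force: [1.1, -0.8, -0.5]
opening: 0.653
grasp_force: 0.0
```

```bash
python3 - <<'E'
from h import *
to(.5425,-.096,.070,103.5)
E
```

```text
t 16.33 p [ 0.5418 -0.0962  0.2216] yaw 104.45 tool mm [  0.    0.7 151.6] roll 0.017 F [ 1.1 -0.8 -0.5] open 0.653 gf 0.0 J [-22.  25.  93.  -0.  63. -36.]
```

move_arm(
  increments=[
    {"xyz": [0,0.7,20],"roll": 0.017,"grip": 65},
    {"xyz": [0,0,25],"roll": 0,"grip": 65},
    {"xyz": [0,0,25],"roll": 0,"grip": 65},
    {"xyz": [0,0,20],"roll": 0,"grip": 65},
    {"xyz": [0,0,20],"roll": 0,"grip": 65},
  ],
)

```text
time_s: 16.75
position: [0.5425, -0.0959, 0.1107]
tcp_rot: [[-0.233, 0.973, -0.0], [0.973, 0.233, -0.0], [-0.0, -0.0, -1.0]]
force: [0.5, -0.7, 0.2]
opening: 0.651
grasp_force: 0.0
```

move_arm(
  increments=[
    {"xyz": [0,0,15],"roll": 0,"grip": 65},
    {"xyz": [0,0,12],"roll": 0,"grip": 65},
    {"xyz": [0,0,8],"roll": 0,"grip": 65},
    {"xyz": [0,0,5],"roll": 0,"grip": 65},
    {"xyz": [0,0,0],"roll": 0,"grip": 65},
  ],
)

```text
time_s: 17.17
position: [0.5422, -0.0959, 0.071]
tcp_rot: [[-0.232, 0.973, -0.001], [0.973, 0.232, 0.001], [0.001, -0.001, -1.0]]
force: [0.1, -0.2, 0.7]
opening: 0.647
grasp_force: 0.0
```

move_arm(
  increments=[
    {"xyz": [0,0,0],"roll": 0,"grip": 20},
    {"xyz": [0,0,0],"roll": 0,"grip": 20},
    {"xyz": [0,0,0],"roll": 0,"grip": 20},
    {"xyz": [0,0,0],"roll": 0,"grip": 20},
    {"xyz": [0,0,0],"roll": 0,"grip": 20},
  ],
)

```text
time_s: 17.58
position: [0.5429, -0.0961, 0.0723]
tcp_rot: [[-0.232, 0.973, 0.001], [0.973, 0.232, -0.0], [-0.001, 0.001, -1.0]]
force: [0.2, 0.8, 0.4]
opening: 0.357
grasp_force: 0.0
```

move_arm(
  increments=[
    {"xyz": [0,0,0],"roll": 0,"grip": 20},
    {"xyz": [0,0,0],"roll": 0,"grip": 20},
    {"xyz": [0,0,0],"roll": 0,"grip": 20},
  ],
)

```text
time_s: 17.83
position: [0.5426, -0.0961, 0.0721]
tcp_rot: [[-0.232, 0.973, 0.0], [0.973, 0.232, -0.0], [-0.0, 0.0, -1.0]]
force: [-0.7, -0.0, 3.7]
opening: 0.241
grasp_force: 29.6
```

```bash
python3 - <<'E'
from h import *
to(.5425,-.096,.070,103.5)
a,da=cap('scene','s6.png')
x0,y0=268,185
cv2.imwrite('pics/c6.png',cv2.resize(a[y0:y0+90,x0:x0+100],None,fx=6,fy=6,interpolation=2)[:,:,::-1])
E
```

```text
t 17.83 p [ 0.5426 -0.0961  0.0721] yaw 103.41 tool mm [ 0.1 -0.1  2.1] roll -0.002 F [-0.7 -0.   3.7] open 0.241 gf 29.6 J [-22.  37. 100.  -0.  43. -35.]
```

View pics/c6.png

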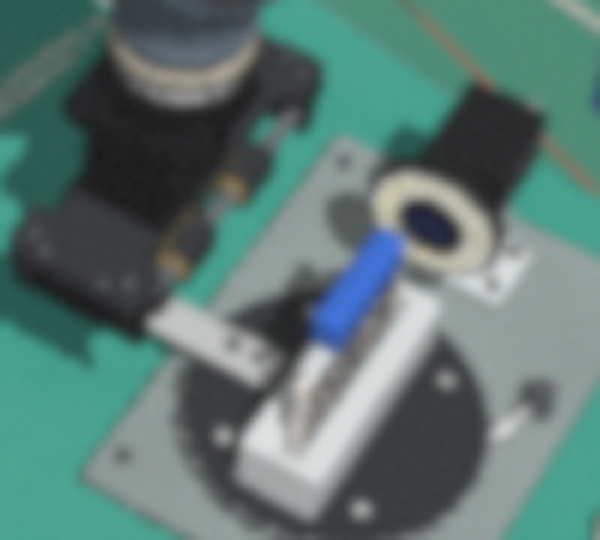

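move_arm(
  increments=[
    {"xyz": [-0.1,-4.5,0],"roll": -0.04,"grip": 20},
    {"xyz": [-0.36,-8.95,0],"roll": -0.08,"grip": 20},
    {"xyz": [-0.36,-8.95,0],"roll": -0.08,"grip": 20},
    {"xyz": [-0.36,-8.95,0],"roll": -0.08,"grip": 20},
    {"xyz": [0,0,0],"roll": 0,"grip": 20},
  ],
)

```text
time_s: 18.3
position: [0.5134, -0.1079, 0.0721]
tcp_rot: [[-0.492, 0.871, 0.001], [0.871, 0.492, -0.0], [-0.001, 0.001, -1.0]]
force: [1.3, 1.8, 2.3]
opening: 0.237
grasp_force: 29.7
```

```bash
cat >> h.py <<'E'
def arc():
    p=np.array(bot.read_state()['position'])[:2]-[.569,-.2055];a=np.degrees(np.arctan2(p[1],p[0]))
    print('r',np.hypot(*p).round(4),'turn',(a-103.5)%360)
    to(*([.569,-.2055]+.1125*np.array([np.cos(np.radians(193.5)),np.sin(np.radians(193.5))])),.072,193.5)
E
python3 -c "from h import *;arc()"
```

```text
r 0.1124 turn 16.184318373345675
t 18.3 p [ 0.5134 -0.1079  0.0721] yaw 119.48 tool mm [-8.140e+01 -1.077e+02  1.000e-01] roll -1.292 F [1.3 1.8 2.3] open 0.237 gf 29.7 J [-24.  36. 104.   0.  40. -54.]
```

move_arm(
  increments=[
    {"xyz": [-0.36,-8.95,0],"roll": -0.08,"grip": 20},
    {"xyz": [-0.36,-8.95,0],"roll": -0.08,"grip": 20},
    {"xyz": [-0.36,-8.95,0],"roll": -0.08,"grip": 20},
    {"xyz": [-0.36,-8.95,0],"roll": -0.08,"grip": 20},
    {"xyz": [-0.36,-8.95,0],"roll": -0.08,"grip": 20},
  ],
)

```text
time_s: 18.72
position: [0.4808, -0.1367, 0.0721]
tcp_rot: [[-0.793, 0.61, 0.002], [0.61, 0.793, -0.0], [-0.002, 0.001, -1.0]]
force: [2.3, 0.6, 3.2]
opening: 0.241
grasp_force: 29.6
```

move_arm(
  increments=[
    {"xyz": [-0.36,-8.95,0],"roll": -0.08,"grip": 20},
    {"xyz": [-0.36,-8.95,0],"roll": -0.08,"grip": 20},
    {"xyz": [-0.36,-8.95,0],"roll": -0.08,"grip": 20},
    {"xyz": [-0.36,-8.95,0],"roll": -0.08,"grip": 20},
    {"xyz": [-0.36,-8.95,0],"roll": -0.08,"grip": 20},
  ],
)

```text
time_s: 19.13
position: [0.4616, -0.1777, 0.0721]
tcp_rot: [[-0.968, 0.253, 0.003], [0.253, 0.968, -0.002], [-0.003, -0.001, -1.0]]
force: [2.3, -1.6, 0.7]
opening: 0.239
grasp_force: 29.7
```

move_arm(
  increments=[
    {"xyz": [-0.36,-8.95,0],"roll": -0.08,"grip": 20},
    {"xyz": [-0.36,-8.95,0],"roll": -0.08,"grip": 20},
    {"xyz": [-0.36,-8.95,0],"roll": -0.08,"grip": 20},
    {"xyz": [-0.36,-8.95,0],"roll": -0.08,"grip": 20},
    {"xyz": [0,0,0],"roll": 0,"grip": 20},
  ],
)

```text
time_s: 19.55
position: [0.4593, -0.2151, 0.0721]
tcp_rot: [[-0.998, -0.061, 0.005], [-0.061, 0.998, -0.004], [-0.005, -0.004, -1.0]]
force: [4.6, -2.2, 1.2]
opening: 0.24
grasp_force: 29.7
```

```bash
python3 -c "from h import *;arc()"
```

```text
r 0.1101 turn 81.47866121837279
t 19.55 p [ 0.4593 -0.2151  0.0721] yaw -176.5 tool mm [  0.7 -16.7   0.2] roll -0.174 F [ 4.6 -2.2  1.2] open 0.24 gf 29.7 J [ -38.   35.  106.   -0.   38. -131.]
```

move_arm(
  increments=[
    {"xyz": [-0.3,-6,0],"roll": -0.06,"grip": 20},
    {"xyz": [-0.2,-5,0],"roll": -0.06,"grip": 20},
    {"xyz": [0,-3,0],"roll": -0.04,"grip": 20},
    {"xyz": [0,0,0],"roll": 0,"grip": 20},
    {"xyz": [0,0,0],"roll": 0,"grip": 20},
  ],
)

```text
time_s: 19.97
position: [0.4611, -0.2265, 0.0721]
tcp_rot: [[-0.976, -0.217, 0.004], [-0.217, 0.976, -0.002], [-0.004, -0.003, -1.0]]
force: [5.7, 0.4, -0.7]
opening: 0.239
grasp_force: 29.8
```

```bash
python3 -c "from h import *;arc()"
```

```text
r 0.1099 turn 87.51400745864441
t 19.97 p [ 0.4611 -0.2265  0.0721] yaw -167.49 tool mm [ 2.6 -4.8  0.1] roll -0.017 F [ 5.7  0.4 -0.7] open 0.239 gf 29.8 J [ -39.   35.  105.    0.   39. -141.]
```

move_arm(
  increments=[
    {"xyz": [-0.7,-2,0],"roll": 0,"grip": 20},
    {"xyz": [-0.7,-1.5,0],"roll": 0,"grip": 20},
    {"xyz": [0,0,0],"roll": 0,"grip": 20},
  ],
)

```text
time_s: 20.22
position: [0.4617, -0.2291, 0.0721]
tcp_rot: [[-0.976, -0.219, 0.001], [-0.219, 0.976, -0.001], [-0.001, -0.001, -1.0]]
force: [4.0, -0.0, 3.8]
opening: 0.24
grasp_force: 29.6
```

move_arm(
  increments=[
    {"xyz": [0,-1.5,0],"roll": 0,"grip": 20},
    {"xyz": [0,-1,0],"roll": 0,"grip": 20},
    {"xyz": [0,0,0],"roll": 0,"grip": 20},
  ],
)

```text
time_s: 20.47
position: [0.4616, -0.2292, 0.072]
tcp_rot: [[-0.976, -0.218, 0.0], [-0.218, 0.976, 0.004], [-0.001, 0.003, -1.0]]
force: [5.5, 6.8, 6.5]
opening: 0.238
grasp_force: 29.4
```

```bash
python3 -c "from h import *;arc()"
```

```text
r 0.11 turn 88.96545342422382
t 20.47 p [ 0.4616 -0.2292  0.072 ] yaw -167.38 tool mm [ 2.5 -2.   0. ] roll -0.015 F [5.5 6.8 6.5] open 0.238 gf 29.4 J [ -39.   36.  105.    0.   40. -142.]
```

move_arm(
  increments=[
    {"xyz": [0,1,0],"roll": 0,"grip": 20},
    {"xyz": [0,0,0],"roll": 0,"grip": 60},
    {"xyz": [0,0,0],"roll": 0,"grip": 60},
    {"xyz": [0,0,0],"roll": 0,"grip": 60},
    {"xyz": [0,0,0],"roll": 0,"grip": 60},
  ],
)

```text
time_s: 20.88
position: [0.46, -0.2298, 0.0712]
tcp_rot: [[-0.975, -0.221, -0.003], [-0.221, 0.975, 0.002], [0.002, 0.002, -1.0]]
force: [-0.5, 0.4, 1.3]
opening: 0.458
grasp_force: 0.0
```

move_arm(
  increments=[
    {"xyz": [0,0,0],"roll": 0,"grip": 60},
    {"xyz": [0,0,-10],"roll": 0,"grip": 60},
    {"xyz": [0,0,-25],"roll": 0,"grip": 60},
    {"xyz": [0,0,-35],"roll": 0,"grip": 60},
    {"xyz": [0,0,-35],"roll": 0,"grip": 60},
  ],
)

```text
time_s: 21.3
position: [0.4603, -0.2299, 0.1777]
tcp_rot: [[-0.975, -0.221, -0.003], [-0.221, 0.975, 0.002], [0.002, 0.002, -1.0]]
force: [0.1, -0.5, 0.2]
opening: 0.597
grasp_force: 0.0
```

move_arm(
  increments=[
    {"xyz": [0,0,-35],"roll": 0,"grip": 60},
    {"xyz": [0,20,-15],"roll": 0,"grip": 60},
    {"xyz": [0,35,0],"roll": 0,"grip": 60},
    {"xyz": [0,35,0],"roll": 0,"grip": 60},
    {"xyz": [0,35,0],"roll": 0,"grip": 60},
  ],
)

```text
time_s: 21.72
position: [0.433, -0.1076, 0.2279]
tcp_rot: [[-0.976, -0.22, 0.001], [-0.22, 0.976, -0.001], [-0.001, -0.001, -1.0]]
force: [0.5, 0.7, -0.3]
opening: 0.603
grasp_force: 0.0
```

move_arm(
  increments=[
    {"xyz": [0,35,0],"roll": 0,"grip": 60},
    {"xyz": [0,30,0],"roll": 0,"grip": 60},
    {"xyz": [0,0,0],"roll": 0,"grip": 60},
    {"xyz": [0,0,0],"roll": 0,"grip": 60},
    {"xyz": [0,0,0],"roll": 0,"grip": 60},
  ],
)

```text
time_s: 22.13
position: [0.4198, -0.0456, 0.2274]
tcp_rot: [[-0.975, -0.222, 0.002], [-0.222, 0.975, -0.001], [-0.001, -0.001, -1.0]]
force: [-0.9, 0.6, 1.0]
opening: 0.601
grasp_force: 0.0
```

```bash
python3 - <<'E'
from h import *
arc()
a,_=cap('scene','s7.png');b,_=cap('top','t7.png')
A=cv2.resize(a[130:300,150:400],(750,510),interpolation=2)
cv2.imwrite('pics/c7.png',A[:,:,::-1])
for f in('t7',):
  o=ortho('top',cv2.imread(f'pics/{f}.png'),.48,.68,-.30,-.10,.162);H=cv2.cvtColor(o,cv2.COLOR_BGR2HSV).astype(int);print(rectfit((abs(H[...,0]-112)<12)&(H[...,1]>120),.68,-.10))
E
```

```text
r 0.2187 turn 29.521587088669833
t 22.13 p [ 0.4198 -0.0456  0.2274] yaw -167.18 tool mm [   2.7 -190.1  155.7] roll -0.012 F [-0.9  0.6  1. ] open 0.601 gf 0.0 J [ -21.   14.  109.   -0.   56. -124.]
((0.5666733474731446, -0.20352606201171874), (0.022229595184326174, 0.07241383361816406), 75.61860656738281, (np.float64(0.5665059073287798), np.float64(-0.20339856008860993)), np.float64(0.00135425))
```

View pics/c7.png

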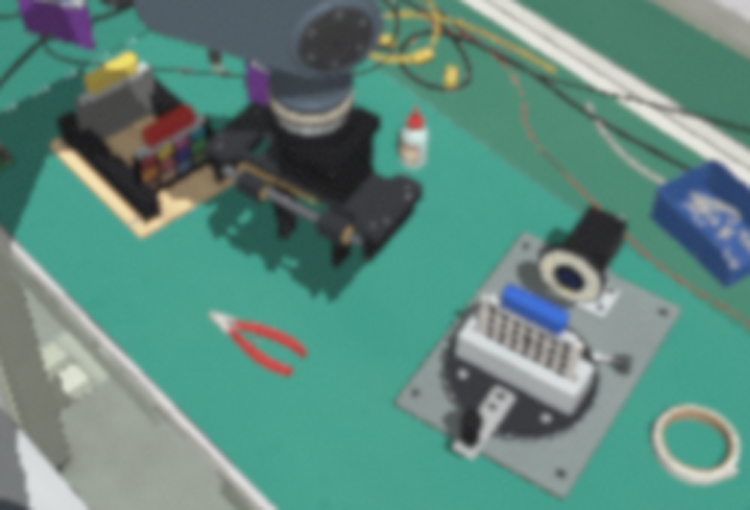

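The picture shows the target seated in the slot at about (530,335) and square to the lens at (572,275). The knob has swung to (468,428), the other two cards stand in the rack, and the arm is clear.

```bash
python3 -c "from rig import bot;print(bot.hand_in())"
```

```text
the job is handed in; nothing more can be done
None
```

The job is handed in at about 22 s: the dot target is fully home in the slot, the table is against the camera stop with the target facing the lens, the knob is released, and the other two cards are still in the rack.

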